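# Mount the test rod that fits between the bench centres and clamp the tailstock

### The job

Mount a test rod in the bench centres: slide the tailstock back, take from the rack whichever of the two rods suits the headstock's present setting, and lay it (do not drop it) on the V rests between the two sockets. Push the tailstock up until the rod's noses are fully home in both sockets, and only then throw the tailstock's clamp lever fully over. Leave the other rod lying in the rack and the things around undisturbed.

Things in the scene. Friction and masses are not known exactly. Their poses are not given: they have to be found in the camera images.
- bed: Fixed aluminium base plate of the fixture, 110 (x) x 380 (y) x 20 mm. Origin: centre of its underside; y runs from headstock (-y) to tailstock (+y). The sockets' centre line is 75 mm over the table, above x = 0. Two black V rests at y = -48 and +20 mm (8 mm thick, 36 mm wide, up to 69 mm over the table) hold a rod on the centre line. The unused headstock slot has a 6 mm high steel plate.
- headstock: Fixed grey block, 60 x 28 x 78 mm on a 90 mm wide foot, top 98 mm over the table, with a round steel socket facing the tailstock. Origin: on the bed's top; socket mouth at y = +22 mm, back at y = -22 mm. Bolted at bed y = -154 mm (outer slot) or -104 mm (inner slot), differing from start to start.
- head_seat (a point): Middle of the bottom of the headstock's socket, on the centre line. The socket is 20 mm in inner and 30 mm in outer diameter and 12 mm deep, so its mouth is 12 mm further in bed +y. Axes as the bed's.
- tail (a joint): Tailstock slide along bed +y, m: 0 = closest to the headstock, 0.07 = fully back (end stops), 3 N friction; 0.005 with the fitting rod home. Grey block 60 wide, 74 long, top 98 mm over the table (94 mm wide foot), with a socket, an upright post to push it by and a clamp lever. Fully back, the gap between the socket mouths is 228 mm (headstock in outer slot) or 178 mm (inner).
- tail_seat (a point): Middle of the bottom of the tailstock's socket, on the centre line; the mouth is 12 mm further in bed -y; the block's front face is 4 mm and its rear face 78 mm further in bed +y. Moves with the tailstock. Axes as the bed's.
- post_top (a point): Top centre of the upright steel post on the tailstock, 16 mm diameter, rising 55 mm from the block's top (98 to 153 mm over the table), 16 mm in bed +y from tail_seat. Can be pushed either way along bed y.
- clamp (a joint): Angle of the tailstock's clamp lever, rad: 0 = open, leaning 0.7 rad from upright towards bed -x; 1.4 = thrown fully over, leaning 0.7 rad towards bed +x. Stays where it is left; needs about 2 N at the knob.
- lever_pivot (a point): Pivot of the clamp lever, on top of the tailstock, 108 mm over the table, 48 mm in bed +y from the post; it turns about the bed's y axis.
- lever_knob (a point): Centre of the black ball (18 mm diameter) at the end of the clamp lever, 65 mm from the pivot; the lever's stem is 10 mm thick.
- rack: Fixed wooden rack, base 120 (x) x 170 (y) x 10 mm, with V rests holding two rods side by side along its x axis at y = -45 and +45 mm, rod axes 50 mm over the table. V rests at x = -40 and +40 mm, 12 mm thick. Origin: centre of its underside.
- rod_long: Loose straight round rod of pale glass-fibre epoxy with aluminium ends, 28 mm diameter; at each end a 14 mm diameter, 14 mm long nose with a bevelled tip. 190 mm long over the noses; about 0.26 kg. Origin at its middle, on its axis; x along the rod. Both ends alike.
- rod_short: Like the long rod, but 140 mm long over the noses (same diameter and noses); about 0.19 kg. Origin at its middle; x along the rod.
- cover: Bystander: grey moulded cover plate lying flat, 110 x 160 x 19 mm. Origin: centre of its underside.
- carton: Bystander: closed cardboard carton 80 x 140 x 70 mm. Origin: centre of its underside.
- plant: Bystander: terracotta pot with a green plant, 96 mm wide, foliage to about 170 mm high. Origin: centre of its underside.
- screwdriver: Bystander: screwdriver lying on the table. Origin: under its middle, x along it.
Not all that is in view belongs to the job. What is shaped like the rod_long but black or turquoise is not meant.

How it is judged:
By the outcome, as a careful person would: the job done as asked, in the order asked, and still so for the second after the job is handed in, with the robot touching nothing.
It also fails if it takes over 67 s, if anything falls off the work surface, if the arm or the gripper's body presses on something with over 40 N, if the wrist force passes 120 N, or if a joint passes its speed limit or range.

### The arm

A 6-joint arm with a two-finger parallel gripper is mounted at the origin on the work surface. World frame = base frame: x ahead of the robot, y to its left, z up, the work surface at z = 0. Lengths are in m, angles in rad, forces in N, time in s.
With the tool pointing down it reaches from about 0.35 to 0.95 m from the base axis. Payload 17.4 kg.
Tool frame: the origin (TCP) lies midway between the tips of the shut fingers; the grasp point (between the pads) lies 19 mm behind it; z points along the fingers, y is the line along which they close (so a half turn about z gives the same grasp; the last joint's range is limited). The gripper opens to 93 mm and grips with 3 to 60 N. Pads are 15 mm wide; open, the fingers measure 128 mm over their backs; the gripper's body (75 mm by 188 mm) begins 65 mm behind the grasp point.
Start: joints at [-1.3, 0.116, 1.442, -0, 1.584, -0.038], TCP at [0.205, -0.643, 0.219] pointing down, gripper open.
Joint ranges: [-2.83, 2.83], [-0.83, 2.19], [0.07, 2.5], [-1.14, 4.28], [0.01, 3], [-2.97, 2.97]. Speed limits (rad/s): [1.89, 1.89, 2.22, 3.14, 3.14, 3.14].

### API

Orientations are given as a unit quaternion [x, y, z, w].
In Python, from cell import monitor, optics, env gives the robot as it stands.
- The arm moves only by the tool apply_moves, never from a script. Its argument "increments" is a list of rows, each a list of 5 numbers: the shift along the tool's x, y, z as a fraction of full scale, then the turn about the tool's z as a fraction of full scale, then the opening, from 0 (shut) to 1 (fully open). In form: [[dx, dy, dz, turn, fingers], ...]. A call has 1 to 12 rows; each row shifts and turns the commanded pose from where the row before left it, along the tool's axes as they then stand; what a row does not reach is not made up. Full scale, the value 1, is 0.025 m for a shift and 5 degrees for a turn. A row lasts 1/8 s, in which the tool goes at most 62.5 mm and 10.7 degrees, less where a joint would pass 70% of its speed; a pose out of reach is approached as far as the arm can. A call with a number of a shift or a turn outside -1 to 1 is refused whole. A call with a gripper value outside its range is refused whole. The fingers move at their own pace and stop on an object; the grip force is fixed at half the most. Time passes only in rows, so rows that do not move let the fingers close. It gives the time, the measured TCP pose, the force, the opening and the grip force at its end, in the units of the state.
- monitor.state(): the state, without advancing time (a new reading comes with each control period).
- optics.camera(name): name is "scene" or "top" or "wrist"; returns the picture (420x560x3 uint8, red, green, blue); there is no depth.
- optics.get_calibration(name): a dict with "K" (3x3 intrinsics, pixels), "dist_coeffs" ([k1, k2, p1, p2, k3] as OpenCV has them; the pictures are not rectified), "xyz" and "orientation" of the camera in the world. Camera axes: x right, y down, z forward; pixel columns grow to the right and rows downward; lengths in m; the calibration is good to about 2 mm. A picture is of the moment at which its call begins: read the wrist's pose just before it. get_calibration takes no time and is no camera call; for the wrist camera it gives the pose at the moment of the call.
- env.hand_in(): hands the job in; it is judged then, once.
The state is a dict: "time_s": time; "joint_pos": joint angles; "dq": joint speeds; "tau": joint torques, N m; "tcp_pos": TCP position; "orientation": TCP orientation; "force": force on the tool from outside, world axes, zero at the start; "torque": the same for the moment, N m; "opening": opening from 0.0 (shut) to 1.0 (fully open); "grip_force": force on a finger pad.
Only numpy, scipy, OpenCV 4.12 (cv2) and the standard library are available. Lean on these libraries where they do the work, as an engineer would, in place of code of your own. Each camera call takes 0.05 s, during which the arm holds its last target. There are 200 camera calls.

## Working session

There is one attempt and no reset: what is moved stays moved. The work goes in short steps, Python scripts to look and compute and a tool call to move; the robot and the scene stay as the last step left them, time stands still between calls to the robot, and variables do not carry over. Pictures are saved under pics/ and viewed, at most 12 in all, crops included, and the job is handed in when it is done.

Besides the shell and the picture viewer there is one more tool, called after "Request:" as name(argument=value, ...), one argument or row to a line, values as JSON. apply_moves: Moves the arm, as the interface text tells. Its arguments: {"type":"object","properties":{"increments":{"type":"array","items":{"type":"array","items":{"type":"number","minimum":-1,"maximum":1}}}},"required":["increments"]}

```bash
mkdir -p pics; ls; python3 - <<'E'
from cell import monitor, optics, env
import cv2, json
print(monitor.state())
for n in("scene","top","wrist"):
    c=optics.get_calibration(n); print(n,c)
    cv2.imwrite(f"pics/a_{n}.png",cv2.resize(optics.camera(n)[:,:,::-1],(800,600),interpolation=cv2.INTER_CUBIC))
E
```

```text
pics
{'time_s': 0.0, 'joint_pos': array([-1.29980865e+00,  1.16500031e-01,  1.44230178e+00,  1.29411644e-06,
        1.58398655e+00, -3.78214375e-02]), 'dq': array([ 0.00058077, -0.00137283, -0.00048192,  0.00023824, -0.00020872,
        0.0001846 ]), 'tau': array([-5.38200256e-03, -7.21271753e+01, -6.22606015e+01,  7.76476110e-02,
        2.40743504e-02, -1.13593294e-04]), 'tcp_pos': array([ 0.2050697 , -0.64287076,  0.21787303]), 'orientation': array([ 9.88103103e-01,  1.53791747e-01, -6.88996549e-05, -5.93874095e-04]), 'force': array([ 0.40865864, -0.19745166, -0.50348493]), 'torque': array([ 0.00352387, -0.02444395, -0.02869523]), 'grip_force': 0.0, 'opening': 0.99895962287483}
scene {'K': array([[539.8214113 ,   0.        , 283.67239019],
       [  0.        , 539.8214113 , 212.14697074],
       [  0.        ,   0.        ,   1.        ]]), 'dist_coeffs': array([-0.05914606,  0.        ,  0.        ,  0.        ,  0.        ]), 'xyz': array([1.23086181, 0.50909577, 1.28914585]), 'orientation': array([ 0.40826288,  0.85890174, -0.2757674 , -0.13986267])}
top {'K': array([[471.4816857 ,   0.        , 282.31209644],
       [  0.        , 471.4816857 , 199.46125204],
       [  0.        ,   0.        ,   1.        ]]), 'dist_coeffs': array([-0.00738046,  0.        ,  0.        ,  0.        ,  0.        ]), 'xyz': array([ 0.40205345, -0.00638206,  1.35414862]), 'orientation': array([ 0.71321771, -0.69880527,  0.04499603, -0.03109743])}
wrist {'K': array([[338.55834068,   0.        , 281.17086402],
       [  0.        , 338.55834068, 209.31360131],
       [  0.        ,   0.        ,   1.        ]]), 'dist_coeffs': array([-0.03668579,  0.        ,  0.        ,  0.        ,  0.        ]), 'xyz': array([ 0.27489508, -0.62118412,  0.38537123]), 'orientation': array([ 0.80053448, -0.58406667, -0.07931427,  0.10825855])}
```

View pics/a_scene.png

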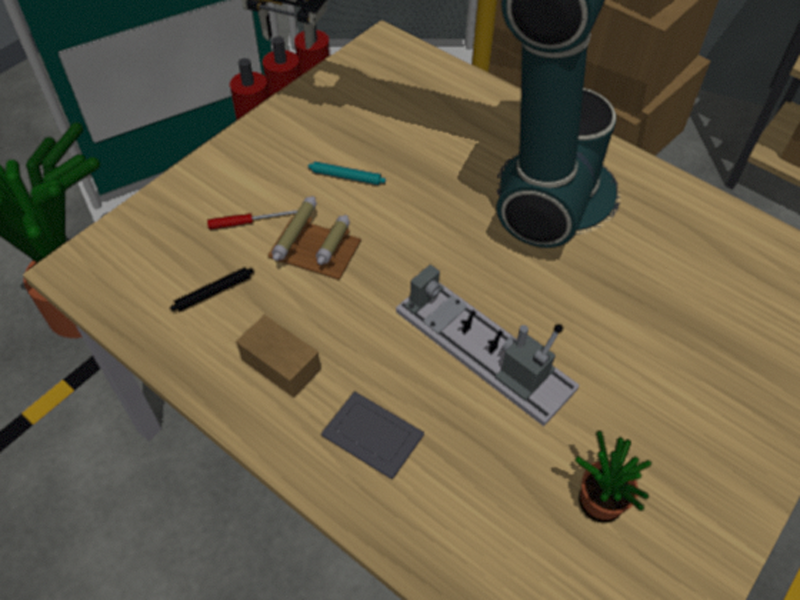

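View pics/a_top.png

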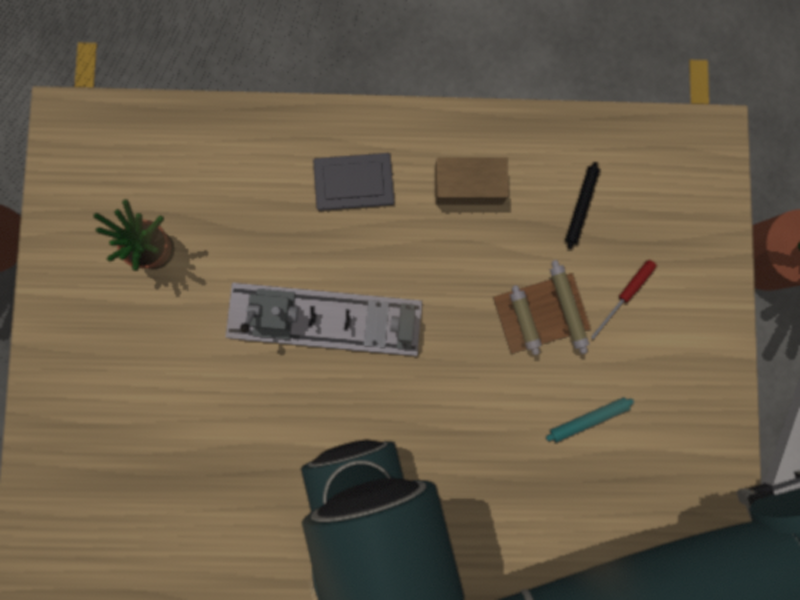

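The headstock is at the outer end of the bed, with the plate in the inner slot, so the long rod fits. In the top view its ends are at (557,266) and (583,350), and the bed corners are at (232,285), (422,300), (418,355) and (228,341). Next I'll triangulate rough positions.

```bash
cat > h.py <<'E'
import numpy as np, cv2
from scipy.spatial.transform import Rotation as R
from cell import monitor, optics
def ray(c,uv,s=1.0):
    u=cv2.undistortPoints(np.array([[uv]],float)/s,c["K"],c["dist_coeffs"])[0,0]
    return np.array(c["xyz"]),R.from_quat(c["orientation"]).apply([u[0],u[1],1])
def atz(c,uv,z,s=1.0):
    o,d=ray(c,uv,s); return o+d*(z-o[2])/d[2]
def tri(obs,s=1.0):
    A=np.zeros((3,3));b=np.zeros(3);P=[]
    for c,uv in obs:
        o,d=ray(c,uv,s); d/=np.linalg.norm(d); M=np.eye(3)-np.outer(d,d); A+=M;b+=M@o;P.append((o,M))
    p=np.linalg.solve(A,b); return p,max(np.linalg.norm(M@(p-o)) for o,M in P)
def proj(c,p):
    r=R.from_quat(c["orientation"]).inv(); return cv2.projectPoints(np.array([r.apply(np.array(p)-c["xyz"])]),np.zeros(3),np.zeros(3),c["K"],c["dist_coeffs"])[0].ravel()
def tool(delta,q=None):
    q=monitor.state()["orientation"] if q is None else q
    return R.from_quat(q).inv().apply(delta)
def yaw(): # direction of tool x in world, deg
    x=R.from_quat(monitor.state()["orientation"]).apply([1,0,0]); return np.degrees(np.arctan2(x[1],x[0]))
E
python3 - <<'E'
from h import *
np.set_printoptions(precision=4,suppress=True)
s=800/560
T=optics.get_calibration("top");S=optics.get_calibration("scene")
print("rod",tri([(T,(557,266)),(S,(280,255))],s),tri([(T,(583,350)),(S,(312,203))],s))
print("bedT",[atz(T,p,.02,s) for p in((232,285),(422,300),(418,355),(228,341))])
print("bedS",[atz(S,p,.02,s) for p in((545,417),(397,308),(577,383))])
print("knob",tri([(T,(245,328)),(S,(558,328))],s),yaw())
print("table hts: plant,rod etc")
E
```

```text
rod (array([ 0.5855, -0.3293,  0.0433]), np.float64(0.004743320181480772)) (array([ 0.4235, -0.3865,  0.0285]), np.float64(0.0015302634117718922))
bedT [array([0.5391, 0.3085, 0.02  ]), array([ 0.5172, -0.069 ,  0.02  ]), array([ 0.4083, -0.0629,  0.02  ]), array([0.4283, 0.3112, 0.02  ])]
bedS [array([0.5389, 0.3077, 0.02  ]), array([ 0.5207, -0.0602,  0.02  ]), array([0.4389, 0.3158, 0.02  ])]
knob (array([0.4489, 0.2502, 0.1567]), np.float64(0.0005008138370229275)) 17.692524890410517
table hts: plant,rod etc
```

Request:
apply_moves(
  increments=[
    [1,-0.6,0,0,0.7],
    [1,-0.6,0,0,0.7],
    [1,-0.6,0,0,0.7],
    [1,-0.6,0,0,0.7],
    [1,-0.6,0,0,0.7],
    [1,-0.6,0,0,0.7],
    [1,-0.6,0,0,0.7],
    [1,-0.6,0,0,0.7],
    [0,0,0,0,0.7],
  ],
)

```text
time_s: 1.27
tcp_pos: [0.3606, -0.466, 0.2188]
orientation: [0.988, 0.155, 0.0, 0.0]
force: [-0.6, 0.3, 0.0]
opening: 0.697
grip_force: 0.0
```

```bash
cat > snap.py <<'E'
import sys,pickle
from h import *
n=sys.argv[1]; st=monitor.state(); c=optics.get_calibration("wrist"); im=optics.camera("wrist")[:,:,::-1]
cv2.imwrite(f"pics/{n}_raw.png",im); pickle.dump((c,st),open(f"{n}.pkl","wb"))
print(st["time_s"],st["tcp_pos"],yaw(),c["xyz"])
E
python3 snap.py w1
```

```text
1.275 [ 0.36056566 -0.46598701  0.21879064] 17.79829292369596 [ 0.43019852 -0.44392709  0.3862075 ]
```

Request:
apply_moves(
  increments=[
    [1,-0.8,0,0,0.7],
    [1,-0.8,0,0,0.7],
    [1,-0.8,0,0,0.7],
    [1,-0.8,0,0,0.7],
    [0,0,0,0,0.7],
  ],
)

```text
time_s: 1.95
tcp_pos: [0.4306, -0.3604, 0.2187]
orientation: [0.988, 0.155, 0.0, 0.0]
force: [1.1, 0.4, -0.3]
opening: 0.698
grip_force: 0.0
```

```bash
python3 snap.py w2; python3 - <<'E'
import cv2,numpy as np
a=[cv2.imread(f"pics/{n}_raw.png") for n in("w1","w2")]
cv2.imwrite("pics/b.png",np.vstack([cv2.resize(i,(400,300),interpolation=cv2.INTER_AREA) for i in a]))
from h import *
import pickle
for n in("w1","w2"):
    c=pickle.load(open(n+".pkl","rb"))[0]; print([proj(c,p) for p in((.5855,-.3293,.05),(.4235,-.3865,.05),(.474,.122,.02))])
E
```

```text
1.95 [ 0.43063182 -0.36039814  0.21868902] 17.744075316220485 [ 0.50034515 -0.33840867  0.38608074]
[array([ 208.28355541, -105.55354411]), array([221.4445037 , 104.17894349]), array([-227.40233237,  -86.1685675 ])]
[array([300.31016645,  20.58807442]), array([302.63433279, 204.79868159]), array([-148.1294068 ,    8.17504182])]
```

View pics/b.png

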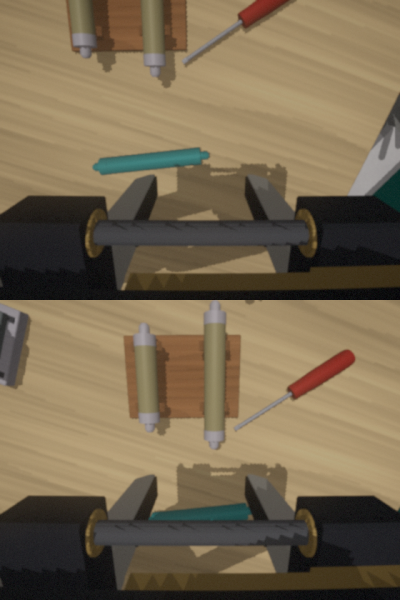

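Request:
apply_moves(
  increments=[
    [0.3,-1,-0.3,0.84,0.7],
    [0.23,-1,-0.3,0.84,0.7],
    [0.16,-1,-0.3,0.84,0.7],
    [0.09,-1,-0.3,0.84,0.7],
    [0,-1,0,0.84,0.7],
    [-0.06,-1,0,0,0.7],
    [-0.06,-1,0,0,0.7],
    [-0.06,-1,0,0,0.7],
    [-0.06,-1,0,0,0.7],
    [-0.06,-1,0,0,0.7],
    [-0.06,-1,0,0,0.7],
    [-0.06,-1,0,0,0.7],
  ],
)

```text
time_s: 3.5
tcp_pos: [0.4285, -0.0591, 0.2487]
orientation: [1.0, -0.03, 0.0, 0.0]
force: [-0.2, -0.6, 0.8]
opening: 0.701
grip_force: 0.0
```

Request:
apply_moves(
  increments=[
    [-0.06,-1,0,0,0.7],
    [-0.06,-1,0,0,0.7],
    [-0.06,-1,0,0,0.7],
    [-0.06,-1,0,0,0.7],
    [0,0,0,0,0.7],
  ],
)

```text
time_s: 4.12
tcp_pos: [0.4285, 0.0414, 0.2486]
orientation: [1.0, -0.028, -0.0, 0.0]
force: [-0.4, 0.6, -0.4]
opening: 0.7
grip_force: 0.0
```

```bash
python3 snap.py w3
```

```text
4.125 [0.4284729  0.04142136 0.24861131] -3.284471334469202 [0.50160655 0.03675897 0.41600853]
```

Request:
apply_moves(
  increments=[
    [-0.06,-1,0,0,0.7],
    [-0.06,-1,0,0,0.7],
    [-0.06,-1,0,0,0.7],
    [-0.06,-1,0,0,0.7],
    [0,0,0,0,0.7],
  ],
)

```text
time_s: 4.8
tcp_pos: [0.4284, 0.1413, 0.2485]
orientation: [1.0, -0.029, -0.0, 0.0]
force: [-0.5, 0.4, 0.3]
opening: 0.701
grip_force: 0.0
```

```bash
python3 snap.py w4; python3 - <<'E'
import cv2,numpy as np
a=[cv2.imread(f"pics/{n}_raw.png")[:210] for n in("w3","w4")]
cv2.imwrite("pics/c.png",np.vstack([cv2.resize(i,(800,300),interpolation=cv2.INTER_CUBIC) for i in a]))
E
```

```text
4.8 [0.42844353 0.14126651 0.24853765] -3.3023267787252037 [0.50161403 0.13661944 0.41585089]
```

View pics/c.png

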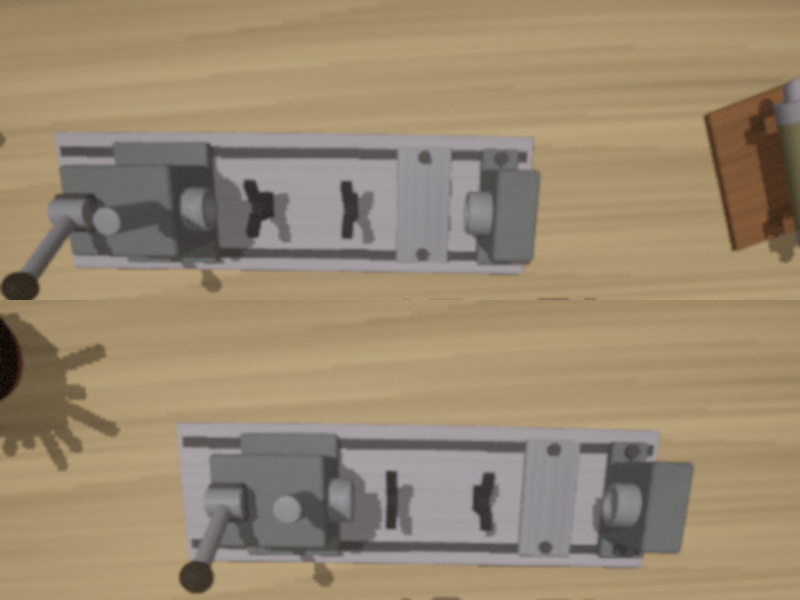

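```bash
python3 - <<'E'
from h import *
import pickle
np.set_printoptions(precision=4,suppress=True)
s=800/560
C={n:pickle.load(open(n+".pkl","rb"))[0] for n in("w1","w2","w3","w4")}
P={"post":((106,221),(288,209)),"knob":((20,287),(197,277)),"tl":((58,134),(180,124)),"tr":((532,137),(658,131)),"br":((521,273),(641,266)),"bl":((76,266),(191,258)),
"rest20":((259,209),(392,200)),"rest-48":((348,209),(483,202)),"headtopR":((539,171),(692,163)),"headtopRb":((532,262),(681,252))}
Q={}
for k,(a,b) in P.items():
    Q[k],e=tri([(C["w3"],a),(C["w4"],b)],s); print(k,Q[k],round(e,4))
c=np.mean([[atz(C[n],P[k][i],.02,s) for k in("tl","tr","br","bl")] for i,n in((0,"w3"),(1,"w4"))],axis=0); print(c,c.mean(0))
y=(c[0]-c[1]+c[3]-c[2]); th=np.arctan2(y[1],y[0])-np.pi/2; print("yaw bed",np.degrees(th))
o=c.mean(0); ex=np.array([np.cos(th),np.sin(th),0]);ey=np.array([-np.sin(th),np.cos(th),0])
for k,v in Q.items(): print(k,(v-o)@ex,(v-o)@ey)
print("rod nose low tri",tri([(C["w1"],(217,105)),(C["w2"],(300,206))]))
a=atz(C["w2"],(300,206),.05);b=atz(C["w2"],(300,3),.05);print(a,b,np.linalg.norm(a-b),(a+b)/2,np.degrees(np.arctan2(*(b-a)[1::-1])))
# rod centre columns by colour profile in w2
im=cv2.imread("pics/w2_raw.png").astype(int)
for r in (40,70,100,130,160): print(r,[tuple(im[r,x]) for x in range(270,332,5)])
E
```

```text
post [0.4828 0.198  0.156 ] 0.0001
knob [0.4508 0.249  0.1645] 0.0001
tl [0.5435 0.3073 0.0199] 0.0002
tr [ 0.5181 -0.0668  0.0194] 0.0001
br [ 0.4113 -0.0571  0.0265] 0.0002
bl [0.4376 0.3154 0.0216] 0.0004
rest20 [0.4771 0.1448 0.0506] 0.0004
rest-48 [0.4728 0.0779 0.0539] 0.0003
headtopR [ 0.4939 -0.0516  0.0956] 0.0001
headtopRb [ 0.4363 -0.0462  0.1016] 0.0007
[[ 0.5435  0.3072  0.02  ]
 [ 0.5181 -0.0665  0.02  ]
 [ 0.4098 -0.0595  0.02  ]
 [ 0.4374  0.3163  0.02  ]] [0.4772 0.1244 0.02  ]
yaw bed -4.045788655656566
post 0.00041404022150277816 0.07379249145421506
knob -0.03515346616304395 0.12249221658806046
tl 0.053268486903433526 0.18714541592310632
tr 0.05430984858694395 -0.18777765647259276
br -0.05294284263479078 -0.18570405878599996
bl -0.0529262432811895 0.18771405779582648
rest20 -0.0015356748353781903 0.02039333337459145
rest-48 -0.0010633659738343141 -0.04672037003076564
headtopR 0.029124477890915212 -0.17436624975807807
headtopRb -0.028763639822504034 -0.17306322674685698
rod nose low tri (array([ 0.422 , -0.3836,  0.0537]), np.float64(0.00044851402159734464))
[ 0.421
[... 2401 characters left out ...]
.int64(134)), (np.int64(63), np.int64(95), np.int64(134)), (np.int64(67), np.int64(97), np.int64(137))]
160 [(np.int64(63), np.int64(99), np.int64(141)), (np.int64(63), np.int64(100), np.int64(140)), (np.int64(64), np.int64(99), np.int64(141)), (np.int64(59), np.int64(88), np.int64(112)), (np.int64(90), np.int64(122), np.int64(132)), (np.int64(93), np.int64(130), np.int64(140)), (np.int64(100), np.int64(136), np.int64(146)), (np.int64(92), np.int64(127), np.int64(137)), (np.int64(79), np.int64(110), np.int64(122)), (np.int64(49), np.int64(70), np.int64(94)), (np.int64(52), np.int64(79), np.int64(112)), (np.int64(61), np.int64(95), np.int64(134)), (np.int64(68), np.int64(101), np.int64(138))]
```

Measured in two views:
- **Bed:** origin at (0.477, 0.124), yaw about -4°.
- **Post:** top at z 0.156, against a nominal 0.153. Its bed coordinates are (0, +74), so the tailstock slide is at about 0.02.
- **V rests:** at +20 and -47 mm, which matches the text.
- **Long rod:** middle at (0.510, -0.354), yaw 18.6°, nose height 0.054 (nominal 0.050).

Next I'll straddle the post.

Request:
apply_moves(
  increments=[
    [0.67,-0.81,0,0.15,0.35],
    [0.67,-0.81,0,0,0.35],
    [0.67,-0.81,0,0,0.35],
    [0,0,0.5,0,0.35],
    [0,0,0.9,0,0.35],
    [0,0,1,0,0.35],
  ],
)

```text
time_s: 5.6
tcp_pos: [0.4819, 0.1976, 0.1869]
orientation: [0.999, -0.036, -0.0, 0.0]
force: [-0.0, 0.2, 0.1]
opening: 0.351
grip_force: 0.0
```

```bash
python3 snap.py w5; python3 - <<'E'
import cv2
cv2.imwrite("pics/d.png",cv2.imread("pics/w5_raw.png"))
E
```

```text
5.6 [0.48188297 0.19755015 0.18686535] -4.104598761955976 [0.55498367 0.19181162 0.35420629]
```

View pics/d.png

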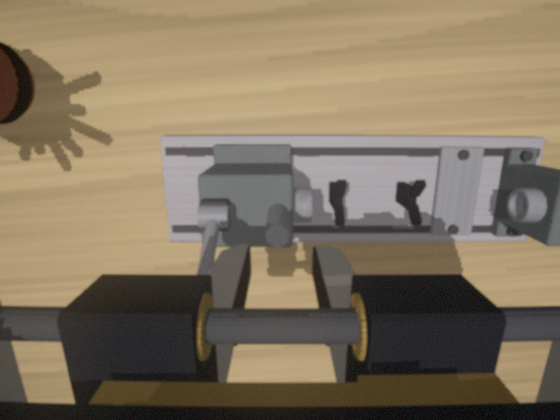

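The post at (278,238) sits centrally between the fingers at 250 and 315, and the lever stem is clear at the left. I'll descend and drag the tailstock back.

Request:
apply_moves(
  increments=[
    [0,0,0.4,0,0.3],
    [0,0,0.8,0,0.3],
    [0,0,0.9,0,0.3],
    [0,0,0.8,0,0.3],
    [0,0,0,0,0.3],
  ],
)

```text
time_s: 6.28
tcp_pos: [0.4816, 0.1985, 0.1144]
orientation: [0.999, -0.035, -0.001, 0.0]
force: [0.0, -0.5, 0.3]
opening: 0.298
grip_force: 0.0
```

Request:
apply_moves(
  increments=[
    [0,-0.3,0,0,0.3],
    [0,-0.4,0,0,0.3],
    [0,-0.4,0,0,0.3],
    [0,-0.4,0,0,0.3],
    [0,-0.3,0,0,0.3],
    [0,-0.2,0,0,0.3],
    [0,-0.1,0,0,0.3],
  ],
)

```text
time_s: 7.15
tcp_pos: [0.486, 0.2514, 0.1161]
orientation: [0.999, -0.035, -0.0, 0.0]
force: [0.1, -3.1, 3.2]
opening: 0.301
grip_force: 1.6
```

Request:
apply_moves(
  increments=[
    [0,-0.12,0,0,0.3],
    [0,-0.06,0,0,0.3],
    [0,0,0,0,0.3],
  ],
)

```text
time_s: 7.52
tcp_pos: [0.4863, 0.2557, 0.116]
orientation: [0.999, -0.035, -0.0, -0.0]
force: [0.8, -0.5, 0.4]
opening: 0.297
grip_force: 0.3
```

Request:
apply_moves(
  increments=[
    [0,-0.06,0,0,0.3],
    [0,0,0,0,0.3],
  ],
)

```text
time_s: 7.78
tcp_pos: [0.4864, 0.2571, 0.116]
orientation: [0.999, -0.035, -0.0, 0.0]
force: [-0.4, -1.3, 0.6]
opening: 0.297
grip_force: 1.0
```

Request:
apply_moves(
  increments=[
    [0,-0.08,0,0,0.3],
    [0,-0.04,0,0,0.3],
    [0,0,0,0,0.3],
  ],
)

```text
time_s: 8.15
tcp_pos: [0.4866, 0.2591, 0.116]
orientation: [0.999, -0.036, -0.0, 0.001]
force: [-2.5, -12.5, 2.9]
opening: 0.301
grip_force: 6.2
```

The tailstock is against its stop (12 N). I'll back off, rise and go to the long rod.

Request:
apply_moves(
  increments=[
    [0,0.25,0,0,0.3],
    [0,0,-1,0,0.3],
    [0,0,-1,0,0.3],
    [0,0,-1,0,0.3],
    [0,0,-1,0,0.3],
    [0.07,1,-0.2,0,0.7],
    [0.07,1,0,0,0.7],
    [0.07,1,0,0,0.7],
    [0.07,1,0,0,0.7],
    [0.07,1,0,0,0.7],
    [0.07,1,0,0,0.7],
    [0.07,1,0,0,0.7],
  ],
)

```text
time_s: 9.65
tcp_pos: [0.4861, 0.0778, 0.2212]
orientation: [0.999, -0.035, 0.0, -0.0]
force: [-0.3, -0.2, 0.8]
opening: 0.701
grip_force: 0.0
```

Request:
apply_moves(
  increments=[
    [0.07,1,0,0,0.7],
    [0.07,1,0,0,0.7],
    [0.07,1,0,0,0.7],
    [0.07,1,0,0,0.7],
    [0.07,1,0,0,0.7],
    [0.07,1,0,0,0.7],
    [0.07,1,0,-0.9,0.7],
    [0,1,0,-0.9,0.7],
    [-0.08,1,0,-0.9,0.7],
    [-0.16,1,0,-0.9,0.7],
    [-0.24,1,0,-0.9,0.7],
    [-0.32,1,0,0,0.7],
  ],
)

```text
time_s: 11.15
tcp_pos: [0.487, -0.225, 0.2212]
orientation: [0.987, 0.161, 0.0, -0.0]
force: [0.5, 1.0, -0.3]
opening: 0.704
grip_force: 0.0
```

```bash
cat > go.py <<'E'
import sys
from h import *
t=np.array([float(v) for v in sys.argv[1:4]]); st=monitor.state()
print(st["time_s"],st["tcp_pos"],"yaw",yaw(),"units",np.round(tool(t-st["tcp_pos"])/.025,2),"turn",round((yaw()-float(sys.argv[4]))/5,2))
E
python3 go.py .5207 -.3505 .031 18.6
```

```text
11.15 [ 0.48704684 -0.22504399  0.22118805] yaw 18.52552241513342 units [-0.32  5.19  7.61] turn -0.01
```

Request:
apply_moves(
  increments=[
    [-0.06,1,0,0,0.7],
    [-0.06,1,0,0,0.7],
    [-0.06,1,0,0,0.7],
    [-0.06,1,0,0,0.7],
    [-0.06,0.9,0.4,0,0.7],
    [0,0.2,1,0,0.7],
    [0,0,1,0,0.7],
    [0,0,1,0,0.7],
    [0,0,0,0,0.7],
  ],
)

```text
time_s: 12.28
tcp_pos: [0.5198, -0.3474, 0.1342]
orientation: [0.987, 0.16, -0.001, -0.001]
force: [-0.7, -0.8, 1.0]
opening: 0.701
grip_force: 0.0
```

```bash
python3 go.py .5207 -.3505 .031 18.6; python3 snap.py w6; python3 - <<'E'
import cv2
cv2.imwrite("pics/e.png",cv2.imread("pics/w6_raw.png"))
E
```

```text
12.275 [ 0.51983781 -0.3474204   0.13416095] yaw 18.43712557691764 units [0.   0.14 4.13] turn -0.03
12.275 [ 0.51983781 -0.3474204   0.13416095] 18.440925201990456 [ 0.58969345 -0.32495761  0.30142881]
```

View pics/e.png

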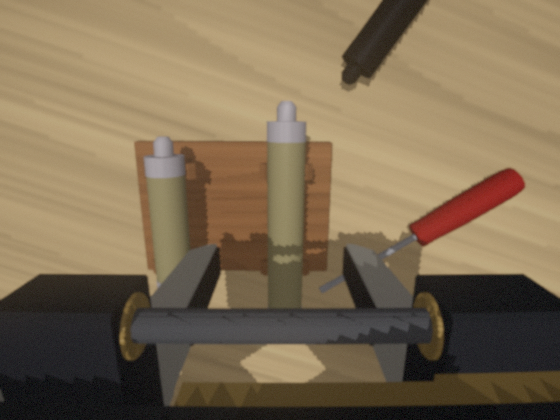

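```bash
python3 - <<'E'
from h import *
import pickle
c=pickle.load(open("w6.pkl","rb"))[0]; d=pickle.load(open("w2.pkl","rb"))[0]
t=atz(c,(287,101),.05); b=atz(d,(300,206),.05); print(t,b,np.linalg.norm(t-b),(t+b)/2,np.degrees(np.arctan2(*(t-b)[1::-1])))
print(atz(c,(287,135),.05),atz(c,(322,290),.004))
E
python3 go.py .5207 -.3505 .031 18.6
```

```text
[ 0.60034019 -0.3251673   0.05      ] [ 0.42146292 -0.38433518  0.05      ] 0.18840890873345478 [ 0.51090156 -0.35475124  0.05      ] 18.3028529385018
[ 0.57787424 -0.33279708  0.05      ] [ 0.44614987 -0.41447261  0.004     ]
12.325 [ 0.52029777 -0.34772766  0.13590829] yaw 18.440925201990456 units [-0.02  0.11  4.2 ] turn -0.03
```

The far tip at (287,101) gives a rod length of 188 mm and a middle at (0.511, -0.355), which agrees with the first measurement. The rod is centred between the fingers, so I'll descend and grip.

Request:
apply_moves(
  increments=[
    [0,0.1,0.8,0,0.62],
    [0,0,1,0,0.62],
    [0,0,1,0,0.62],
    [0,0,0.8,0,0.62],
    [0,0,0.5,0,0.62],
    [0,0,0,0,0.62],
    [0,0,0,0,0.2],
    [0,0,0,0,0.2],
    [0,0,0,0,0.2],
    [0,0,0,0,0.2],
  ],
)

```text
time_s: 13.58
tcp_pos: [0.5211, -0.35, 0.034]
orientation: [0.987, 0.16, 0.0, 0.0]
force: [0.0, 1.3, 2.3]
opening: 0.294
grip_force: 30.0
```

Request:
apply_moves(
  increments=[
    [0,0,-0.3,0,0.2],
    [0,0,-0.7,0,0.2],
    [0,0,-1,0,0.2],
    [0,0,-1,0,0.2],
    [0,0,-1,0,0.2],
    [0.2,-0.6,-1,0,0.2],
    [0.3,-0.9,-0.8,0,0.2],
    [0.3,-0.9,0,0,0.2],
    [0.3,-0.9,0,0,0.2],
    [0.3,-0.9,0,0,0.2],
    [0.3,-0.9,0,0,0.2],
  ],
)

```text
time_s: 14.95
tcp_pos: [0.5207, -0.2138, 0.178]
orientation: [0.987, 0.16, -0.0, -0.0]
force: [-0.2, -1.0, -3.2]
opening: 0.295
grip_force: 30.0
```

```bash
python3 go.py .4763 .1113 .12 86
```

```text
14.95 [ 0.52074301 -0.21381187  0.17798949] yaw 18.459149503979955 units [  2.43 -12.9    2.33] turn -13.51
```

Request:
apply_moves(
  increments=[
    [0.25,-0.76,0,-1,0.2],
    [0.32,-0.73,0,-1,0.2],
    [0.38,-0.7,0,-1,0.2],
    [0.44,-0.67,0,-1,0.2],
    [0.5,-0.63,0,-1,0.2],
    [0.55,-0.58,0,-1,0.2],
    [0.6,-0.53,0,-1,0.2],
    [0.64,-0.48,0,-1,0.2],
    [0.68,-0.42,0,-1,0.2],
    [0.72,-0.36,0,-1,0.2],
    [0.74,-0.29,0,-1,0.2],
    [0.77,-0.23,0,-1,0.2],
  ],
)

```text
time_s: 16.45
tcp_pos: [0.5204, 0.0258, 0.1783]
orientation: [0.774, 0.634, -0.0, -0.0]
force: [-0.1, -0.1, -3.3]
opening: 0.293
grip_force: 30.0
```

Request:
apply_moves(
  increments=[
    [0,0,0,-0.75,0.2],
    [0,0,0,-0.75,0.2],
    [0,0,0,0,0.2],
  ],
)

```text
time_s: 16.82
tcp_pos: [0.5205, 0.0251, 0.1784]
orientation: [0.732, 0.682, -0.0, -0.0]
force: [0.2, -0.5, -2.9]
opening: 0.294
grip_force: 30.0
```

```bash
python3 go.py .4763 .1113 .12 86
```

```text
16.825 [0.52048246 0.02509762 0.17838269] yaw 85.94611774679116 units [ 3.31 -2.01  2.34] turn -0.01
```

Request:
apply_moves(
  increments=[
    [0.8,-0.5,0,0,0.2],
    [0.9,-0.5,0,0,0.2],
    [0.9,-0.5,0,0,0.2],
    [0.7,-0.5,0,0,0.2],
    [0,0,1,0,0.2],
    [0,0,1,0,0.2],
    [0,0,0.9,0,0.2],
    [0,0,0,0,0.2],
  ],
)

```text
time_s: 17.82
tcp_pos: [0.4758, 0.1103, 0.1047]
orientation: [0.732, 0.681, -0.001, -0.001]
force: [-0.5, -0.2, -2.6]
opening: 0.29
grip_force: 30.0
```

```bash
python3 go.py .4763 .1113 .059 86; python3 snap.py w7; python3 - <<'E'
import cv2,numpy as np
from h import *
a=cv2.imread("pics/w7_raw.png"); s=optics.camera("scene")[:,:,::-1]; cv2.imwrite("pics/s7_raw.png",s)
s=cv2.resize(s[180:300,265:425],(400,300),interpolation=cv2.INTER_CUBIC)
t=optics.camera("top")[:,:,::-1]
t=cv2.resize(t[180:270,150:310],(400,225),interpolation=cv2.INTER_CUBIC)
im=np.zeros((525,800,3),np.uint8); im[:300,:400]=cv2.resize(a,(400,300)); im[:300,400:]=s; im[300:,:400]=t
cv2.imwrite("pics/f.png",im)
E
```

```text
17.825 [0.47575849 0.11032587 0.10465189] yaw 85.86838356011957 units [0.04 0.02 1.83] turn -0.03
17.825 [0.47575849 0.11032587 0.10465189] 85.88171916008584 [0.48115417 0.18334832 0.27199553]
```

View pics/f.png

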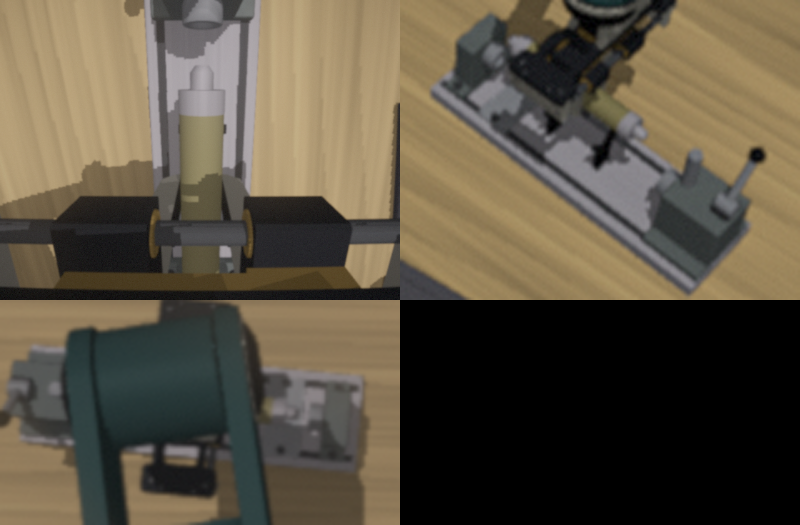

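```bash
python3 - <<'E'
from h import *
import pickle
np.set_printoptions(precision=4,suppress=True)
c=pickle.load(open("w7.pkl","rb"))[0]
o=np.array([.4772,.1244,.02]);th=np.radians(-4.05);ex=np.array([np.cos(th),np.sin(th),0]);ey=np.array([-np.sin(th),np.cos(th),0])
for k,uv,z in(("tip",(202,67),.12),("shoulder",(202,91),.13),("socketmouth",(203,26),.09),("bedL",(146,0),.02),("bedR",(258,0),.02),("body near",(201,180),.135)):
    p=atz(c,np.array(uv)*1.4,z); print(k,p,(p-o)@ex,(p-o)@ey)
S=optics.get_calibration("scene")
for y in(-.132,-.12,-.106): print(y,(proj(S,o+ey*y+[0,0,.101])-[265,180])*2.5+[400,0],(proj(S,o+ey*y+[0,0,.055])-[265,180])*2.5+[400,0])
E
```

```text
tip [0.4821 0.1924 0.12  ] 3.3146225404663715e-05 0.0682074829678774
shoulder [0.4811 0.1788 0.13  ] 2.9932781317842256e-05 0.05449642412837342
socketmouth [0.4848 0.2212 0.09  ] 0.0007467128126419479 0.09711614488625372
bedL [0.4345 0.2624 0.02  ] -0.05232272106766851 0.13461360173328113
bedR [0.5391 0.2549 0.02  ] 0.05255517094207155 0.1345268014683298
body near [0.4768 0.1263 0.135 ] -0.0005298845807754081 0.001861457833658825
-0.132 [500.4512  30.2647] [498.5261  55.4514]
-0.12 [508.627   36.2005] [506.4956  61.3199]
-0.106 [518.2304  43.1735] [515.855   68.2123]
```

The rod's tail nose is at bed y +68 and x 0, the tail socket mouth is at +97, and the head end comes out at -122 against a mouth at -132. That is clear at both ends, so I'll lower the rod.

Request:
apply_moves(
  increments=[
    [0,0,0.6,0,0.2],
    [0,0,0.6,0,0.2],
    [0,0,0.4,0,0.2],
    [0,0,0.1,0,0.2],
    [0,0,0,0,0.2],
  ],
)

```text
time_s: 18.6
tcp_pos: [0.4768, 0.1102, 0.0636]
orientation: [0.732, 0.682, -0.0, -0.0]
force: [-0.3, -0.1, -3.1]
opening: 0.293
grip_force: 30.0
```

Request:
apply_moves(
  increments=[
    [0,0,0.04,0,0.2],
    [0,0,0.04,0,0.2],
    [0,0,0,0,0.2],
  ],
)

```text
time_s: 18.98
tcp_pos: [0.4768, 0.1103, 0.0617]
orientation: [0.732, 0.682, 0.0, 0.0]
force: [-0.3, -0.0, -3.3]
opening: 0.299
grip_force: 30.0
```

Request:
apply_moves(
  increments=[
    [0,0,0.04,0,0.2],
    [0,0,0.04,0,0.2],
    [0,0,0,0,0.2],
  ],
)

```text
time_s: 19.35
tcp_pos: [0.4767, 0.1102, 0.0595]
orientation: [0.732, 0.682, -0.0, -0.0]
force: [0.3, -0.2, -4.0]
opening: 0.295
grip_force: 30.0
```

Request:
apply_moves(
  increments=[
    [0,0,0.03,0,0.2],
    [0,0,0,0,0.2],
  ],
)

```text
time_s: 19.6
tcp_pos: [0.4769, 0.1102, 0.0591]
orientation: [0.732, 0.682, 0.0, 0.0]
force: [-1.3, 0.2, -0.1]
opening: 0.295
grip_force: 30.0
```

The rests have taken the weight, as the force went from -3 N to 0. Releasing.

Request:
apply_moves(
  increments=[
    [0,0,0.02,0,0.2],
    [0,0,0,0,0.35],
    [0,0,0,0,0.4],
    [0,0,0,0,0.5],
    [0,0,0,0,0.6],
    [0,0,0,0,0.6],
    [0,0,-0.5,0,0.6],
    [0,0,-1,0,0.6],
    [0,0,-1,0,0.6],
    [0,0,-1,0,0.6],
    [0,0,-1,0,0.6],
    [0,0,-1,0,0.6],
  ],
)

```text
time_s: 21.1
tcp_pos: [0.4768, 0.1102, 0.1978]
orientation: [0.732, 0.682, 0.0, 0.0]
force: [-0.4, 1.1, -0.1]
opening: 0.598
grip_force: 0.0
```

```bash
python3 snap.py w8; python3 go.py .4866 .2531 .20 86; python3 - <<'E'
import cv2
cv2.imwrite("pics/g.png",cv2.imread("pics/w8_raw.png"))
E
```

```text
21.1 [0.47677299 0.11022821 0.19777019] 85.94587715862743 [0.48143756 0.18315665 0.36514978]
21.15 [0.47761709 0.1104082  0.20120251] yaw 85.94587715862743 units [ 5.72 -0.05  0.05] turn -0.01
```

View pics/g.png

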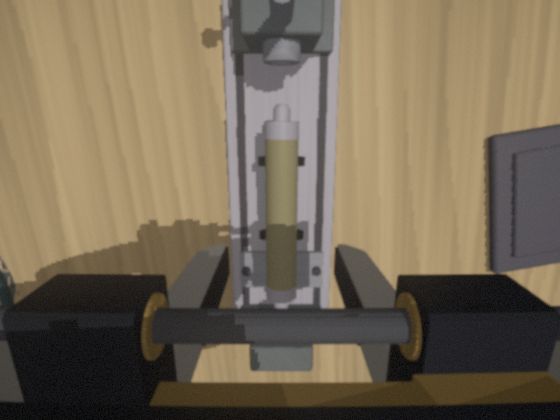

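The rod lies on both V rests, straight and in line with the socket at (282,50); its nose is at (282,105). Next I'll grip the post and push the tailstock up.

Request:
apply_moves(
  increments=[
    [1,0,0,0,0.5],
    [1,0,0,0,0.5],
    [1,0,0,0,0.5],
    [1,0,0,0,0.5],
    [1,0,0,0,0.5],
    [0.65,0,0,0,0.5],
    [0,0,0.4,0,0.5],
    [0,0,1,0,0.5],
    [0,0,1,0,0.5],
    [0,0,0.8,0,0.5],
    [0,0,0,0,0.5],
  ],
)

```text
time_s: 22.52
tcp_pos: [0.4862, 0.2504, 0.1143]
orientation: [0.732, 0.681, -0.001, -0.0]
force: [0.4, -0.2, 0.5]
opening: 0.498
grip_force: 0.0
```

Request:
apply_moves(
  increments=[
    [0,0,0,0,0.05],
    [0,0,0,0,0.05],
    [0,0,0,0,0.05],
    [0,0,0,0,0.05],
    [0,0,0,0,0.05],
  ],
)

```text
time_s: 23.15
tcp_pos: [0.487, 0.2512, 0.1163]
orientation: [0.732, 0.682, 0.0, 0.0]
force: [0.1, -1.5, 3.9]
opening: 0.167
grip_force: 30.0
```

Request:
apply_moves(
  increments=[
    [-0.2,0,0,0,0.05],
    [-0.3,0,0,0,0.05],
    [-0.3,0,0,0,0.05],
    [-0.3,0,0,0,0.05],
    [-0.2,0,0,0,0.05],
    [-0.1,0,0,0,0.05],
  ],
)

```text
time_s: 23.9
tcp_pos: [0.4844, 0.2159, 0.1163]
orientation: [0.732, 0.682, 0.0, -0.0]
force: [-0.6, 2.9, 5.1]
opening: 0.17
grip_force: 30.0
```

Request:
apply_moves(
  increments=[
    [-0.12,0,0,0,0.05],
    [-0.12,0,0,0,0.05],
    [-0.12,0,0,0,0.05],
    [-0.12,0,0,0,0.05],
    [-0.12,0,0,0,0.05],
    [-0.12,0,0,0,0.05],
    [-0.12,0,0,0,0.05],
    [-0.08,0,0,0,0.05],
  ],
)

```text
time_s: 24.9
tcp_pos: [0.4828, 0.1934, 0.1163]
orientation: [0.732, 0.682, 0.001, -0.0]
force: [-0.3, 6.6, 4.9]
opening: 0.17
grip_force: 30.0
```

Request:
apply_moves(
  increments=[
    [-0.08,0,0,0,0.05],
    [-0.08,0,0,0,0.05],
    [-0.04,0,0,0,0.05],
  ],
)

```text
time_s: 25.28
tcp_pos: [0.4824, 0.1885, 0.1163]
orientation: [0.732, 0.682, 0.001, -0.0]
force: [-0.0, 6.9, 5.6]
opening: 0.166
grip_force: 30.0
```

Request:
apply_moves(
  increments=[
    [-0.04,0,0,0,0.05],
    [-0.04,0,0,0,0.05],
  ],
)

```text
time_s: 25.52
tcp_pos: [0.4823, 0.1865, 0.1163]
orientation: [0.732, 0.682, 0.001, -0.0]
force: [0.5, 6.7, 5.7]
opening: 0.167
grip_force: 30.0
```

Request:
apply_moves(
  increments=[
    [-0.04,0,0,0,0.05],
    [-0.04,0,0,0,0.05],
    [0,0,0,0,0.05],
  ],
)

```text
time_s: 25.9
tcp_pos: [0.4822, 0.1858, 0.1163]
orientation: [0.731, 0.682, 0.002, -0.001]
force: [2.8, 18.4, 2.5]
opening: 0.168
grip_force: 30.0
```

Request:
apply_moves(
  increments=[
    [-0.04,0,0,0,0.05],
    [0,0,0,0,0.05],
    [0,0,0,0,0.05],
  ],
)

```text
time_s: 26.28
tcp_pos: [0.4822, 0.1856, 0.1164]
orientation: [0.731, 0.682, 0.003, -0.002]
force: [3.2, 25.9, -0.1]
opening: 0.164
grip_force: 30.0
```

The tailstock is hard against the rod at 65.5 mm of travel, as expected. Releasing and looking.

Request:
apply_moves(
  increments=[
    [0,0,0,0,0.4],
    [0,0,0,0,0.4],
    [0,0,0,0,0.4],
    [0,0,-0.6,0,0.4],
    [0,0,-1,0,0.4],
    [0,0,-1,0,0.4],
    [0,0,-1,0,0],
    [-1,0,-1,0,0],
    [-1,0,-1,0,0],
    [-1,0,0,0,0],
    [0,0,0,0,0],
  ],
)

```text
time_s: 27.65
tcp_pos: [0.4767, 0.1074, 0.2572]
orientation: [0.732, 0.681, 0.001, 0.0]
force: [-0.1, -0.4, 0.4]
opening: 0.008
grip_force: 0.0
```

```bash
python3 snap.py w9; python3 - <<'E'
import cv2,numpy as np
from h import *
a=cv2.imread("pics/w9_raw.png"); s=optics.camera("scene")[:,:,::-1]
s=cv2.resize(s[180:300,265:425],(400,300),interpolation=cv2.INTER_CUBIC)
im=np.zeros((300,800,3),np.uint8); im[:,:400]=cv2.resize(a,(400,300)); im[:,400:]=s
cv2.imwrite("pics/i.png",im)
E
```

```text
27.65 [0.47670409 0.10743249 0.25724471] 85.86810504346988 [0.48141285 0.18035795 0.4246304 ]
```

View pics/i.png

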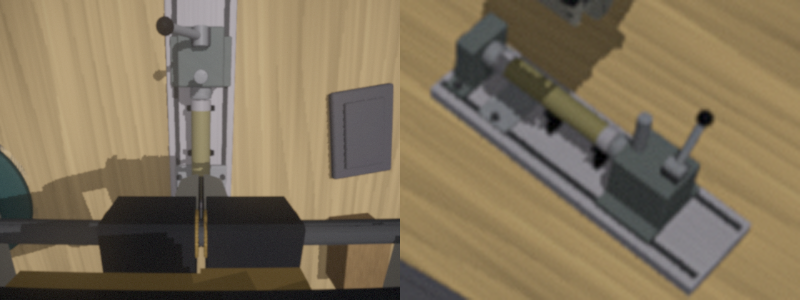

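```bash
python3 - <<'E'
from h import *
import pickle
np.set_printoptions(precision=4,suppress=True)
c=pickle.load(open("w9.pkl","rb"))[0];S=optics.get_calibration("scene")
o=np.array([.4772,.1244,.02]);th=np.radians(-4.05);ex=np.array([np.cos(th),np.sin(th),0]);ey=np.array([-np.sin(th),np.cos(th),0])
k=tri([(c,(165*1.4,26*1.4)),(S,(265+305/2.5,180+118/2.5))]); print(k,(k[0]-o)@ex,(k[0]-o)@ey)
k=tri([(c,(200.5*1.4,76*1.4)),(S,(265+243/2.5,180+116/2.5))]);print(k,(k[0]-o)@ex,(k[0]-o)@ey)
lv=o+ey*.1075
for x in(-.075,-.06,.02,.04): print(x,lv+ex*x)
E
python3 go.py .411 .237 .147 86
```

```text
(array([0.4492, 0.2393, 0.1577]), np.float64(0.000522400463450002)) -0.036018716675625645 0.11266321686896666
(array([0.4821, 0.1873, 0.1502]), np.float64(0.0004069462396846599)) 0.0004487027448861616 0.06311408461348413
-0.075 [0.41   0.2369 0.02  ]
-0.06 [0.4249 0.2359 0.02  ]
0.02 [0.5047 0.2302 0.02  ]
0.04 [0.5247 0.2288 0.02  ]
27.75 [0.47665636 0.10863106 0.25641035] yaw 85.90992644909942 units [ 4.93 -2.99  4.38] turn -0.02
```

The rod looks home at both ends. The post is at bed y +62 and the knob is near bed (-40, +111) at z 0.158. I'll move the shut fingers to the knob's -x side and push.

Request:
apply_moves(
  increments=[
    [0.8,-0.7,0,0,0],
    [0.9,-0.7,0,0,0],
    [0.9,-0.7,0,0,0],
    [0.9,-0.7,0,0,0],
    [0.9,-0.62,0,0,0],
    [0.66,0,0.4,0,0],
    [0,0,1,0,0],
    [0,0,1,0,0],
    [0,0,1,0,0],
    [0,0,0.8,0,0],
    [0,0,0.38,0,0],
    [0,0,0,0,0],
  ],
)

```text
time_s: 29.25
tcp_pos: [0.4003, 0.2407, 0.1411]
orientation: [0.732, 0.682, -0.0, -0.0]
force: [-0.0, 0.5, 0.4]
opening: 0.003
grip_force: 0.0
```

```bash
python3 go.py .4002 .2406 .142 86; python3 snap.py w10
```

```text
29.25 [0.40034947 0.24073735 0.14108962] yaw 85.94494937658904 units [-0.01 -0.01 -0.04] turn -0.01
29.25 [0.40034947 0.24073735 0.14108962] 85.94298381955703 [0.40527174 0.313733   0.30842223]
```

View pics/w10_raw.png

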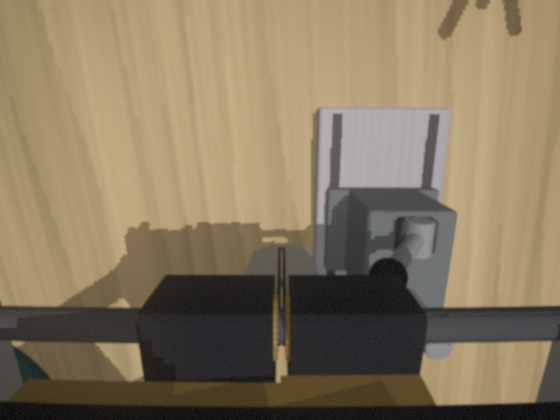

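```bash
python3 - <<'E'
from h import *
import pickle
c,st=pickle.load(open("w10.pkl","rb"))
k=atz(c,(388,272),.158); print(k, tool(k-st["tcp_pos"],st["orientation"]), proj(c,st["tcp_pos"]))
E
```

```text
[0.45209754 0.2369429  0.158     ] [-0.00013157  0.05187721 -0.01693988] [281.71334778 257.79307801]
```

Request:
apply_moves(
  increments=[
    [0,0.5,0,0,0],
    [0,0.3,0,0,0],
    [0,0.3,0,0,0],
    [0,0.3,0,0,0],
    [0,0.3,0,0,0],
    [0,0.3,0,0,0],
    [0,0.3,0,0,0],
    [0,0.3,0,0,0],
    [0,0.2,0,0,0],
    [0,0.2,0,0,0],
    [0,0,0,0,0],
  ],
)

```text
time_s: 30.68
tcp_pos: [0.4754, 0.2353, 0.1412]
orientation: [0.732, 0.682, -0.0, 0.0]
force: [-0.1, 0.4, -0.4]
opening: 0.004
grip_force: 0.0
```

Request:
apply_moves(
  increments=[
    [0,0.2,0,0,0],
    [0,0.1,0,0,0],
    [0,0.1,0,0,0],
    [0,0,0,0,0],
  ],
)

```text
time_s: 31.18
tcp_pos: [0.4853, 0.2347, 0.1414]
orientation: [0.732, 0.682, 0.0, 0.0]
force: [-0.9, -0.3, -0.1]
opening: 0.005
grip_force: 0.6
```

Request:
apply_moves(
  increments=[
    [0,0.1,0,0,0],
    [0,0.1,0,0,0],
    [0,0.1,0,0,0],
  ],
)

```text
time_s: 31.55
tcp_pos: [0.4928, 0.2342, 0.1415]
orientation: [0.732, 0.682, 0.0, -0.0]
force: [-3.7, -0.2, -0.9]
opening: 0.003
grip_force: 1.1
```

Request:
apply_moves(
  increments=[
    [0,0.1,0,0,0],
    [0,0.06,0,0,0],
  ],
)

```text
time_s: 31.8
tcp_pos: [0.4968, 0.2339, 0.1414]
orientation: [0.732, 0.682, 0.0, 0.0]
force: [-3.3, -0.2, -0.9]
opening: 0.003
grip_force: 1.0
```

Request:
apply_moves(
  increments=[
    [0,0.08,0,0,0],
    [0,0.08,0,0,0],
  ],
)

```text
time_s: 32.05
tcp_pos: [0.5007, 0.2336, 0.1414]
orientation: [0.732, 0.682, 0.0, 0.0]
force: [-2.5, -0.8, -0.6]
opening: 0.004
grip_force: 1.0
```

Request:
apply_moves(
  increments=[
    [0,0.08,0,0,0],
    [0,0.08,0,0,0],
  ],
)

```text
time_s: 32.3
tcp_pos: [0.5022, 0.2336, 0.1409]
orientation: [0.732, 0.682, -0.002, -0.002]
force: [-34.2, 0.3, 9.4]
opening: 0.005
grip_force: 16.0
```

The lever is against its stop. I'll back off and check.

Request:
apply_moves(
  increments=[
    [0,-0.3,0,0,0],
    [0,-0.8,0,0,0],
    [0,-0.5,-0.6,0,0],
    [0,0,-1,0,0],
    [0,0,-1,0,0],
    [-1,0,-1,0,0],
    [-1,0,0,0,0],
    [-1,0,0,0,0],
    [-1,0,0,0,0],
    [-1,0,0,0,0],
    [0,0,0,0,0],
  ],
)

```text
time_s: 33.67
tcp_pos: [0.456, 0.1105, 0.2328]
orientation: [0.732, 0.681, 0.001, 0.001]
force: [0.8, -0.7, 0.8]
opening: 0.002
grip_force: 0.0
```

```bash
python3 snap.py w11; python3 - <<'E'
import cv2,numpy as np
from h import *
a=cv2.imread("pics/w11_raw.png"); full=optics.camera("scene")[:,:,::-1]
s=cv2.resize(full[180:300,265:425],(400,300),interpolation=cv2.INTER_CUBIC)
im=np.zeros((600,800,3),np.uint8); im[:300,:400]=cv2.resize(a,(400,300)); im[:300,400:]=s; im[300:,:400]=cv2.resize(full,(400,300)); im[300:,400:]=cv2.resize(a[0:150,180:380],(400,300),interpolation=cv2.INTER_CUBIC)
cv2.imwrite("pics/j.png",im)
E
```

```text
33.675 [0.45599598 0.11048045 0.23275943] 85.86986827510874 [0.46062479 0.18341087 0.40018664]
```

View pics/j.png

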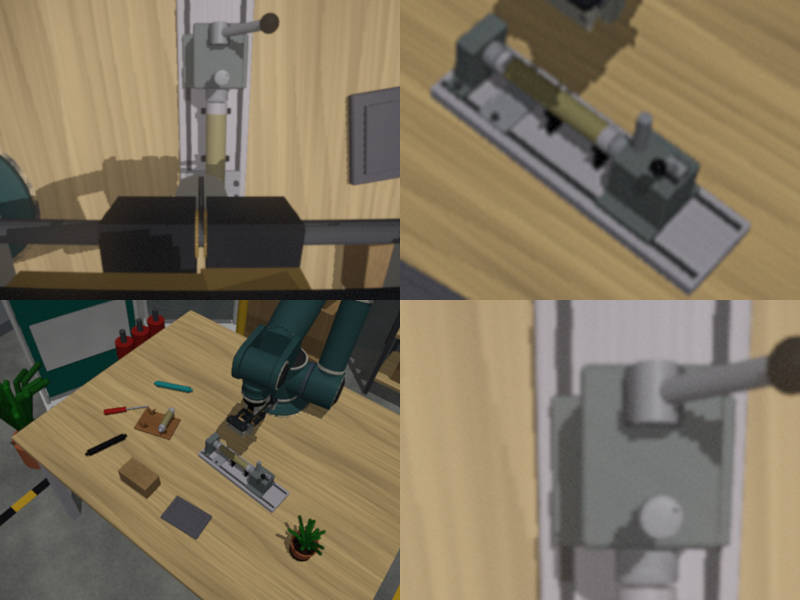

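```bash
python3 - <<'E'
from h import *
import pickle
c=pickle.load(open("w11.pkl","rb"))[0];S=optics.get_calibration("scene")
o=np.array([.4772,.1244,.02]);th=np.radians(-4.05);ex=np.array([np.cos(th),np.sin(th),0]);ey=np.array([-np.sin(th),np.cos(th),0])
for w,s in(((269,23),(659,167)),((222,76.5),(643.5,118))):
    k=tri([(c,np.array(w)*1.4),(S,(265+(s[0]-400)/2.5,180+s[1]/2.5))]); print(k,(k[0]-o)@ex,(k[0]-o)@ey)
E
```

```text
(array([0.52753938, 0.23428097, 0.15538831]), np.float64(0.0013515396705317956)) 0.04245310921795967 0.11316189447779078
(array([0.48269008, 0.18816738, 0.14811054]), np.float64(1.3059529893705447e-05)) 0.0009726757404656962 0.06399588815986124
```

The knob is at bed x +42 mm and z 0.155, so the lever is fully over. The post hasn't moved, the rod is seated, and the short rod is still in the rack.

```bash
python3 -c "
from cell import env
print(env.hand_in())"
```

```text
the job is handed in; nothing more can be done
None
```

The job is handed in after about 34 s: the long rod is seated in both sockets and the clamp lever is fully over, with the short rod left in the rack and nothing else seen to have moved; no verdict came back.

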